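Fetch a vial from under a low riser with a reacher

TASK

The white vial with the blue cap stands out of reach under the clear riser. Take the reacher by its handle and trigger, put its open jaws round that vial, squeeze the trigger until the jaws hold the vial firmly but gently (about 3 to 5 N a pad; above 5.5 N the glass cracks), and draw it out through the riser's open front, upright and still pinched. Leave it standing upright on the round mark, let go of it, and lay the reacher down on the bench clear of it, without disturbing the amber vial or the other things or pushing hard on the riser.

Things in the scene. Friction and masses are not known exactly. Their poses are not given: they have to be found in the camera images.
- reacher_grip (a point): Reacher (litter-picker, 0.33 kg, lying on its side, orange handle): point to grasp, midway between the handle's back and the black trigger bar's front, 24 mm over its flat underside. Axes: x along the shaft to the jaws, z up. Grasp from above, fingers closing along x: 54 mm wide, handle and trigger span y -19 to 27, z -18 to 18 mm here. Slightly nose-heavy.
- reacher_jaws (a point): Middle between the reacher's two black jaw pads, fixed to its shaft, 220 mm ahead (x) and 45 mm to the left (y) of reacher_grip, same axes. Pads 32 mm long (x), 22 mm high, swinging in the plane of the bench; open they stand 36 to 62 mm apart (at most 80 mm over their outsides), not always evenly. The jaw block ends 43 mm behind this point; its foot is level with the handle's underside.
- reacher: The reacher as a whole; origin on its flat underside, 24 mm below reacher_grip, same axes. Bringing the fingers together moves the trigger bar back towards the handle by up to 23 mm. The return spring pushes back with 6 N at rest plus 0.15 N for each mm of trigger travel; squeezed 3 mm it holds the tool in the grip. With the fingers centred, the tool slides forward by half the trigger travel.
- jaw_left: Left jaw (pad at +y of reacher_jaws); origin at its hinge pin. A springy linkage joins it to the trigger. Hidden set screws differ each time, so both pads bear on a 22 mm vial only from somewhere between 6 and 18 mm of trigger travel. From there each further mm adds about 1.2 N on each pad and 3 N on the trigger (2.6 N there for 1 N a pad): feel for it.
- jaw_right: Right jaw (pad at -y of reacher_jaws); origin at its hinge pin. It works like the left one. The jaw that meets the vial first slides it sideways on the bench until the other meets it too; that adds only about 0.5 N on the trigger.
- blue_vial_mid (a point): White glass vial with a blue cap, to be fetched: upright, 22.4 mm diameter, 58 mm tall (body to 43 mm, cap above), about 40 g. Point on its axis, half-way up (29 mm). Stands on the bench under the riser, 70 to 100 mm behind its open front.
- blue_vial: The same blue-capped vial; origin at the centre of its underside, z up its axis.
- amber_vial_mid (a point): Amber vial with a white cap of the same size, to be left alone: point on its axis, 29 mm up. It stands under the riser about 90 to 120 mm beside the blue-capped one, on either side of it.
- riser: Clear low riser fixed to the bench: 150 mm deep (x), 230 mm wide (y), 81 mm high, gap under it 75 mm high, 6 mm side walls and white back wall. Origin on the bench under its middle; x points inward, away from its open front, which is at x = -75 mm. A small amber bottle, 77 mm tall, stands on it at x = 40, y = 0 mm.
- mark: Flat round set-down mark printed on the bench, white with a blue rim, 90 mm across, no height to speak of; origin at its centre.
- spare_slide_box: Black slide box, 71 x 94 x 35 mm, loose on the bench to the right; origin at the centre of its underside. Leave alone.
- spare_tip_box: Yellow-lidded tip box, 92 x 125 x 63 mm, loose at the back of the bench; origin at the centre of its underside. Leave alone.

How it is judged:
By the outcome, as a careful person would: the job done as asked, in the order asked, and still so for the second after the job is handed in, with the robot touching nothing.
It also fails if it takes over 72 s, if anything falls off the work surface, if the arm or the gripper's body presses on something with over 40 N, if the wrist force passes 120 N, or if a joint passes its speed limit or range.

ROBOT

A 6-joint arm with a two-finger parallel gripper is mounted at the origin on a cart in front of the work surface, level with it; the furniture and walls round the work are solid. World frame = base frame: x ahead of the robot, y to its left, z up, the work surface at z = 0. Lengths are in mm, angles in degrees, forces in N, time in s.
With the tool pointing down it reaches from about 250 to 725 mm from the base axis. Payload 9.7 kg.
Tool frame: the origin (TCP) lies midway between the tips of the shut fingers; the grasp point (between the pads) lies 19 mm behind it; z points along the fingers, y is the line along which they close (so a half turn about z gives the same grasp; the last joint's range is limited). The gripper opens to 85 mm and grips with 20 to 120 N. Pads are 22 mm wide; open, the fingers measure 114 mm over their backs; the gripper's body (76 mm by 85 mm) begins 54 mm behind the grasp point. The pads swing forward as they close: fully open they stand 13 mm farther back than shut.
Start: joints at [74.828, 4.979, 10.078, 95.1, 0, 90], TCP at [143.941, 530.827, 196.484] pointing down, gripper open.
Joint ranges: [-179.16, 179.16], [-48.56, 103.87], [-65.8, 70.77], [-126.05, 130.52], [-82.76, 87.17], [-180, 180]. Speed limits (degrees/s): [127.2, 127.2, 147.25, 180, 180, 180].

INTERFACE

Orientations are given as a 3x3 rotation matrix whose columns are the frame's x, y, z axes.
In Python, from plant import r, read_camera, get_calibration, recognise gives the robot as it stands.
- The arm moves only by the tool carry_out, never from a script. Its argument "targets" is one flat list of numbers, 7 for each row, row after row: the turn, a rotation vector about the tool's x, y, z in rad, then the shift along the tool's x, y, z in mm, then the finger opening in mm, from 0 to 85.4. In form: [ax, ay, az, dx, dy, dz, grip, ax, ay, az, dx, dy, dz, grip, ...]. A call has 1 to 20 rows; each row is the pose to reach, as a shift and turn from the pose commanded when the call began, along the tool's axes at that moment; what a row does not reach only later rows make up. A row lasts 1/8 s, in which the tool goes at most 62.5 mm and 10.7 degrees, less where a joint would pass 70% of its speed; a pose out of reach is approached as far as the arm can. A call with a gripper value outside its range is refused whole. The fingers move at their own pace and stop on an object; "force" is the grip in N (left out, the last holds). Time passes only in rows, so rows that repeat a pose let the fingers close. It gives the time, the measured TCP pose, the force, the opening and the grip force at its end, in the units of the state.
- r.get_obs(): the state, without advancing time (a new reading comes with each control period).
- read_camera(name): name is "side" or "top"; returns the picture (480x640x3 uint8, red, green, blue); there is no depth.
- get_calibration(name): a dict with "fx", "fy", "cx", "cy" (pixels), "k1" (the pictures are not rectified: a ray, as slopes to the right and down, at radius r is drawn at 1 + k1 r^2 times it, then the intrinsics apply), "R" (3x3) and "t" (3): a world point X has camera coordinates R X + t. Camera axes: x right, y down, z forward; pixel columns grow to the right and rows downward; lengths in mm; the calibration is good to about 2 mm. A picture is of the moment at which its call begins. get_calibration takes no time and is no camera call.
- r.job_done(): hands the job in; it is judged then, once.
Trained networks look in the newest picture that a camera, given by its name, has taken for a name from the list of things; names that differ only in an ending like _2 or _b are one class to them, and where a whole thing is asked for, a point or a joint stands for the part that bears it (a point fixed in the world has none). Each returns a list of dicts, best first, with "confidence" (0 to 1); they miss things now and then, are a little off and sometimes report something else, mostly with a low value. They report only what shows in the picture. A call takes as long as a camera call.
- recognise(camera, name): "box" ([left, top, width, height] in pixels, round what is visible of it).
The state is a dict: "time": time; "joint_pos": joint angles; "joint_vel": joint speeds; "joint_efforts": joint torques, N m; "position": TCP position; "tcp_rot": TCP orientation; "force": force on the tool from outside, world axes, zero at the start; "torque": the same for the moment, N m; "opening": finger opening in mm; "gripper_force": force on a finger pad.
Only numpy, scipy, OpenCV 4.12 (cv2) and the standard library are available. Lean on these libraries where they do the work, as an engineer would, in place of code of your own. Each camera call takes 0.05 s, during which the arm holds its last target. There are 200 camera calls.

## Working session

There is one attempt and no reset: what is moved stays moved. The work goes in short steps, Python scripts to look and compute and a tool call to move; the robot and the scene stay as the last step left them, time stands still between calls to the robot, and variables do not carry over. Pictures are saved under pics/ and viewed, at most 13 in all, crops included, and the job is handed in when it is done.

Besides the shell and the picture viewer there is one more tool, called after "Call:" in YAML: its name, and indented under it one key for each argument. carry_out: Moves the arm, as the interface text tells. Its arguments: {"type":"object","properties":{"targets":{"type":"array","items":{"type":"number"}},"force":{"type":"number"}},"required":["targets"]}

```bash
ls; mkdir -p pics
python3 - <<'E'
from plant import r, read_camera, get_calibration, recognise
import cv2
for c in ["side","top"]:
    im=read_camera(c); cv2.imwrite(f"pics/{c}0.png",im[:,:,::-1])
    print(c,get_calibration(c))
    for n in ["reacher","reacher_grip","reacher_jaws","blue_vial","amber_vial_mid","mark","riser","blue_vial_mid","jaw_left","jaw_right"]:
        print(n,[(x['box'],round(x['confidence'],2)) for x in recognise(c,n)[:3]])
print(r.get_obs())
E
```

```text
pics
side {'fx': 490.64675213208824, 'fy': 490.64675213208824, 'cx': 322.4745067562501, 'cy': 245.13036824120837, 'k1': -0.05975083013723249, 'R': array([[-0.97666264, -0.21470214,  0.00575092],
       [-0.1137457 ,  0.49433626, -0.86179671],
       [ 0.18218671, -0.8423388 , -0.5072212 ]]), 't': array([585.49503001, 151.41270496, 896.96376991])}
reacher [([324.3, 207.7, 113.8, 35.4], 0.78)]
reacher_grip [([329.1, 205.7, 108.3, 30.0], 0.9)]
reacher_jaws [([325.3, 206.9, 112.4, 33.4], 0.82)]
blue_vial []
amber_vial_mid [([324.7, 206.1, 113.7, 35.9], 0.25)]
mark [([362.4, 271.7, 43.0, 25.3], 0.94)]
riser [([311.1, 289.0, 144.7, 130.3], 0.9)]
blue_vial_mid [([327.3, 206.4, 110.1, 32.8], 0.57), ([252.1, 194.7, 40.9, 45.2], 0.24)]
jaw_left [([326.3, 223.9, 31.4, 10.0], 0.58)]
jaw_right [([327.3, 212.2, 26.2, 9.9], 0.69)]
top {'fx': 614.9518120438514, 'fy': 614.9518120438514, 'cx': 325.86352725178114, 'cy': 236.1882482133417, 'k1': -0.08809529686280691, 'R': array([[-7.42791284e-04, -9.99931193e-01, -1.17071928e-02],
       [-9.90689320e-01,  2.32964411e-03, -1.36122164e-01],
       [ 1.36
[... 725 characters left out ...]
  5.13228461e-05, 9.00002363e+01]), 'joint_vel': array([ 0.06371812, -0.09032603,  0.16707965, -0.01783516,  0.06357689,
       -0.02953056]), 'joint_efforts': array([-2.55830004e-03, -5.20109153e+01,  4.64861083e+01,  1.58816569e-03,
       -1.89474899e-04, -5.09409347e-06]), 'position': array([143.92246532, 530.84164823, 196.48189093]), 'tcp_rot': array([[-9.65154998e-01,  2.61678867e-01,  3.44301197e-06],
       [ 2.61678867e-01,  9.65154998e-01,  1.61222829e-05],
       [ 8.95820523e-07,  1.64614654e-05, -1.00000000e+00]]), 'force': array([ 0.82388389, -0.6353864 , -0.01643961]), 'torque': array([-0.03398199,  0.02839598, -0.0525814 ]), 'gripper_force': 0.0, 'opening': 85.33933584378826}
```

Run:
```python
import cv2
a=cv2.imread("pics/top0.png");cv2.imwrite("pics/top0c.png",cv2.resize(a[130:380,150:510],None,fx=2.2,fy=2.2,interpolation=cv2.INTER_CUBIC))
b=cv2.imread("pics/side0.png");cv2.imwrite("pics/side0c.png",cv2.resize(b[180:430,230:480],None,fx=2.4,fy=2.4,interpolation=cv2.INTER_CUBIC))
```

```text
(no output)
```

View pics/top0c.png

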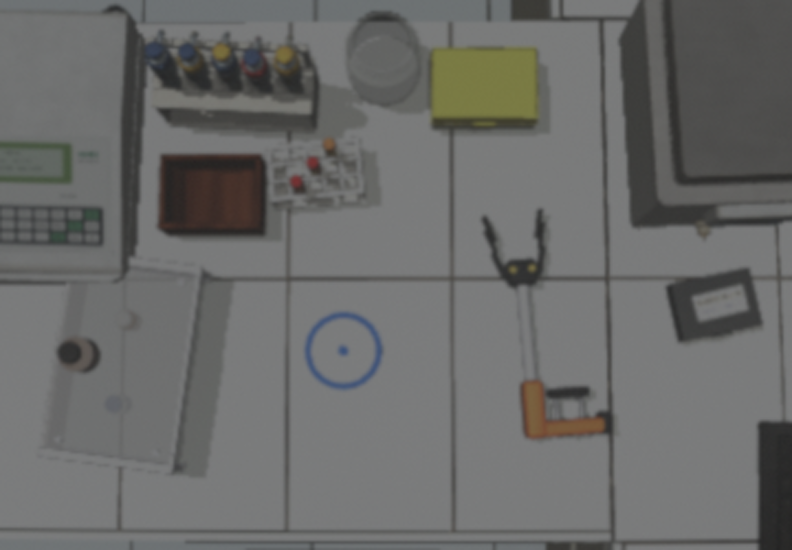

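View pics/side0c.png

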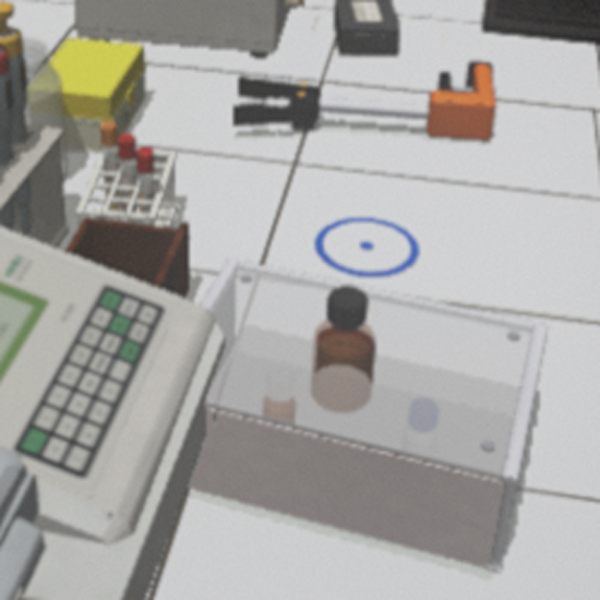

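The top view shows the riser on the left with its open front facing right (-y). The blue cap is at crop (118,404), the amber vial's cap at (127,319), the mark at (343,350), and the reacher's jaws at (513,225) with its handle near (568,410). Next I'll zoom in to measure.

```bash
cat > h.py <<'E'
import numpy as np, cv2
from plant import r, read_camera, get_calibration, recognise
C={c:get_calibration(c) for c in("side","top")}
def ray(c,uv):
    k=C[c];K=np.array([[k['fx'],0,k['cx']],[0,k['fy'],k['cy']],[0,0,1.]])
    p=cv2.undistortPoints(np.array([[uv]],float),K,np.array([k['k1'],0,0,0.]))[0,0]
    R=np.array(k['R']);t=np.array(k['t']);d=R.T@np.array([*p,1]);return -R.T@t,d/np.linalg.norm(d)
def plane(c,uv,z):
    o,d=ray(c,uv);return o+d*(z-o[2])/d[2]
def tri(us,ut):
    (a,d),(b,e)=ray("side",us),ray("top",ut)
    s=np.linalg.lstsq(np.c_[d,-e],b-a,rcond=None)[0];p,q=a+d*s[0],b+e*s[1]
    return (p+q)/2,np.linalg.norm(p-q)
def proj(c,X):
    k=C[c];K=np.array([[k['fx'],0,k['cx']],[0,k['fy'],k['cy']],[0,0,1.]])
    return cv2.projectPoints(np.array([X],float),cv2.Rodrigues(np.array(k['R']))[0],np.array(k['t']),K,np.array([k['k1'],0,0,0.]))[0][0,0]
def montage(name,tiles):
    # tiles: (camera,x0,y0,w,h,scale) side by side
    ims=[];cache={}
    for c,x,y,w,h,s in tiles:
        if c not in cache: cache[c]=read_camera(c)[:,:,::-1].copy()
        ims.append(cv2.resize(cache[c][y:y+h,x:x+w],None,fx=s,fy=s,interpolation=cv2.INTER_CUBIC))
    H=max(i.shape[0] for i in ims)
    out=np.hstack([cv2.copyMakeBorder(i,0,H-i.shape[0],0,0,0) for i in ims])
    cv2.imwrite(name,np.clip(out*1.4,0,255).astype('uint8'));print(out.shape)
E
python3 - <<'E'
from h import *
montage("pics/m1.png",[("top",362,218,80,115,5),("top",165,240,85,115,4.7)])
montage("pics/m2.png",[("side",322,202,125,45,3.2),("side",315,285,145,100,2.7)])
E
```

```text
(575, 800, 3)
(270, 792, 3)
```

View pics/m1.png

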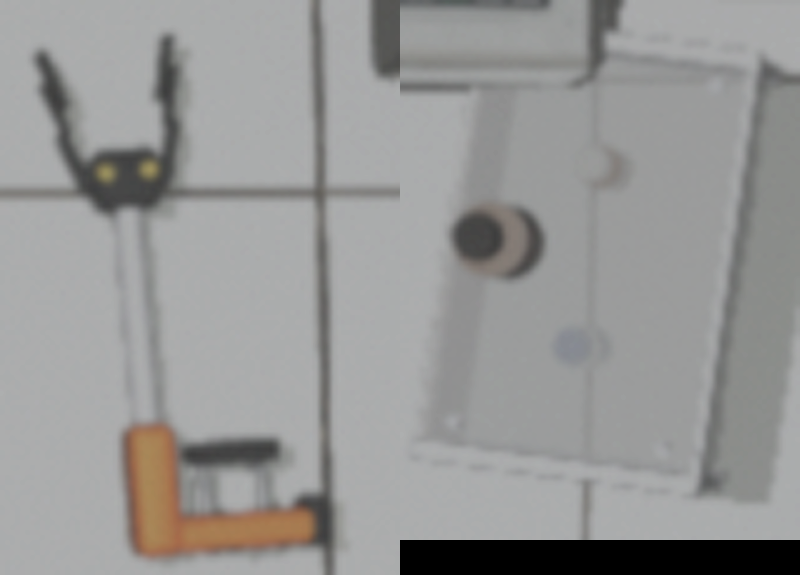

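View pics/m2.png

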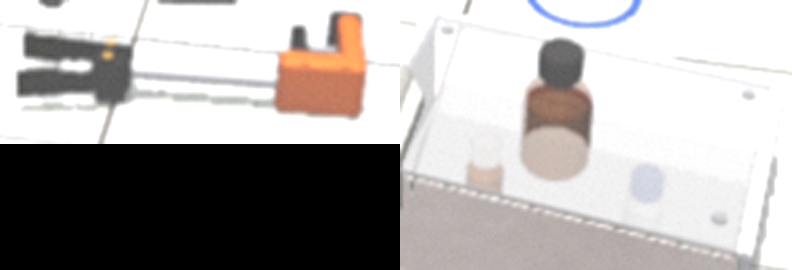

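```bash
cat > m.py <<'E'
from h import *
T1=lambda x,y:(362+(x+.5)/5-.5,218+(y+.5)/5-.5)
T2=lambda x,y:(165+(x-400+.5)/4.7-.5,240+(y+.5)/4.7-.5)
S1=lambda x,y:(322+(x+.5)/3.2-.5,202+(y+.5)/3.2-.5)
S2=lambda x,y:(315+(x-400+.5)/2.7-.5,285+(y+.5)/2.7-.5)
M=lambda x,y:(150+x/2.2,130+y/2.2)
p=lambda n,v:print(n,np.round(v,1))
p("pinL",plane("top",T1(106,173),40));p("pinR",plane("top",T1(149,170),40))
print("tri pinL",tri(S1(108,55),T1(106,173)),"R",tri(S1(108,43),T1(149,170)))
a=plane("top",T1(148,425),24);b=plane("top",T1(133,212),24);p("shaft",(a,b,np.degrees(np.arctan2(*(b-a)[[1,0]]))))
for z in(24,42):
  p("grip%d"%z,plane("top",T1(239,492),z))
p("jaws",plane("top",T1(108,85),24))
print("tri trig far corner top", tri(S1(300,30),T1(275,440)))
print("blue cap tri",tri(S2(647,182),T2(572,346)),plane("top",T2(572,346),57))
print("amber cap tri",tri(S2(487,152),T2(600,166)),plane("top",T2(600,166),57))
for n,q in dict(FL=(757,62),FR=(702,492),BR=(413,447)).items(): p(n,plane("top",T2(*q),81))
for n,q in dict(FL=(448,20),FR=(775,88)).items(): p("S"+n,plane("side",S2(*q),81))
p("mark",plane("top",M(343,350),0)); p("markside",plane("side",(230+366/2.4,180+245/2.4),0))
E
python3 m.py
```

```text
pinL [ 573.3 -239.    40. ]
pinR [ 574.8 -260.6   40. ]
tri pinL (array([ 572.29496523, -239.32709189,   36.77796333]), np.float64(2.757179252033321)) R (array([ 574.80473021, -261.07068524,   35.69068925]), np.float64(0.9191602286118671))Traceback (most recent call last):
  File "m.py", line 10, in <module>
    a=plane("top",T1(148,425),24);b=plane("top",T1(133,212),24);p("shaft",(a,b,np.degrees(np.arctan2(*(b-a)[[1,0]]))))
                                                                ~^^^^^^^^^^^^^^^^^^^^^^^^^^^^^^^^^^^^^^^^^^^^^^^^^^^^^
  File "m.py", line 7, in <lambda>
    p=lambda n,v:print(n,np.round(v,1))
                         ~~~~~~~~^^^^^
    return _wrapfunc(a, 'round', decimals=decimals, out=out)
    return _wrapit(obj, method, *args, **kwds)
    conv = _array_converter(obj)
ValueError: setting an array element with a sequence. The requested array has an inhomogeneous shape after 1 dimensions. The detected shape was (3,) + inhomogeneous part.
```

```bash
sed -i 's/p("shaft",(a,b,\(.*\)))$/p("shaft",[*a,*b,\1])/' m.py; python3 m.py
```

```text
pinL [ 573.3 -239.    40. ]
pinR [ 574.8 -260.6   40. ]
tri pinL (array([ 572.29496523, -239.32709189,   36.77796333]), np.float64(2.757179252033321)) R (array([ 574.80473021, -261.07068524,   35.69068925]), np.float64(0.9191602286118671))
shaft [ 447.5 -259.8   24.   555.2 -253.7   24.     3.3]
grip24 [ 413.8 -305.1   24. ]
grip42 [ 413.7 -302.9   42. ]
jaws [ 620.2 -241.9   24. ]
tri trig far corner top (array([ 435.45707362, -322.38856523,   33.39858634]), np.float64(8.145160412448732))
blue cap tri (array([419.21336108, 214.26891151,  48.26468893]), np.float64(2.654881795753567)) [420.44020584 212.37229812  57.        ]
amber cap tri (array([515.38898087, 202.5280672 ,  42.5439634 ]), np.float64(1.970896998722046)) [515.30681575 199.63491539  57.        ]
FL [568.  113.3  81. ]
FR [345.7 138.2  81. ]
BR [367.8 289.2  81. ]
SFL [554.3 127.1  81. ]
SFR [348.8 151.9  81. ]
mark [483.1 -44.1   0. ]
markside [480.6 -40.3   0. ]
```

```bash
cat >> h.py <<'E'
def to(x,y,z,yaw):
    "turn and shift, in tool axes, to TCP x,y,z pointing down with tool y at yaw"
    o=r.get_obs();R=np.array(o['tcp_rot']);a=np.radians(yaw);yv=np.array([np.cos(a),np.sin(a),0]);zv=np.array([0,0,-1.])
    G=np.c_[np.cross(yv,zv),yv,zv]
    print("t",round(o['time'],2),"turn",np.round(cv2.Rodrigues(R.T@G)[0].ravel(),4),"shift",np.round(R.T@(np.array([x,y,z])-o['position']),1))
E
python3 -c "
from h import *
to(414,-304.5,110,3.7)
p=lambda u,v,z:print(plane('top',(150+u/2.2,130+v/2.2),z).round())
p(668,290,35);p(680,340,35);p(760,320,35);p(762,425,30)"
```

```text
t 1.2 turn [-0.     -0.      1.2414] shift [-479.3 -735.5   86.5]
[ 549. -418.   35.]
[ 492. -430.   35.]
[ 514. -523.   35.]
[ 395. -523.   30.]
```

Call:
carry_out:
  targets: [0, 0, 1.24, -479.3, -735.5, 40, 85, 0, 0, 1.24, -479.3, -735.5, 40, 85, 0, 0, 1.24, -479.3, -735.5, 40, 85, 0, 0, 1.24, -479.3, -735.5, 40, 85, 0, 0, 1.24, -479.3, -735.5, 40, 85, 0, 0, 1.24, -479.3, -735.5, 40, 85, 0, 0, 1.24, -479.3, -735.5, 40, 85, 0, 0, 1.24, -479.3, -735.5, 40, 85, 0, 0, 1.24, -479.3, -735.5, 40, 85, 0, 0, 1.24, -479.3, -735.5, 40, 85, 0, 0, 1.24, -479.3, -735.5, 40, 85, 0, 0, 1.24, -479.3, -735.5, 40, 85, 0, 0, 1.24, -479.3, -735.5, 40, 85, 0, 0, 1.24, -479.3, -735.5, 86.5, 85, 0, 0, 1.24, -479.3, -735.5, 86.5, 85, 0, 0, 1.24, -479.3, -735.5, 86.5, 85, 0, 0, 1.24, -479.3, -735.5, 86.5, 85, 0, 0, 1.24, -479.3, -735.5, 86.5, 85, 0, 0, 1.24, -479.3, -735.5, 86.5, 85, 0, 0, 1.24, -479.3, -735.5, 86.5, 85]
  force: 20

```text
time: 3.7
position: [414.2, -304.2, 110.5]
tcp_rot: [[-0.066, 0.998, 0.001], [0.998, 0.066, -0.0], [-0.001, 0.001, -1.0]]
force: [1.2, 0.7, 0.2]
opening: 85.2
gripper_force: 0.0
```

```bash
python3 -c "
from h import *
to(414,-304.5,2,3.7)
montage('pics/m3.png',[('side',322,150,140,100,5.5)])"
```

```text
t 3.7 turn [0.0006 0.0005 0.002 ] shift [ -0.2  -0.3 108.5]
(550, 770, 3)
```

View pics/m3.png

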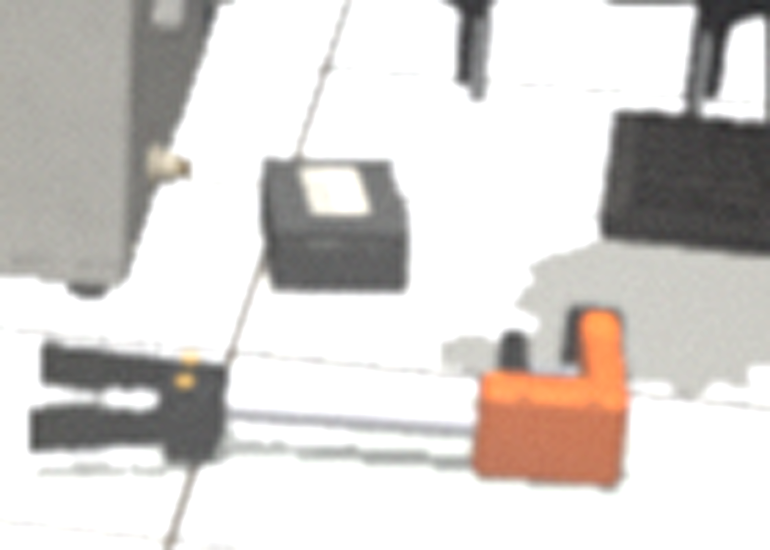

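The side view shows the two finger tips at (470,90) and (710,90), straddling the handle and trigger at (515–620, 340). I'll descend and close lightly.

Call:
carry_out:
  targets: [0, 0, 0.002, -0.2, -0.3, 30, 85, 0, 0, 0.002, -0.2, -0.3, 60, 85, 0, 0, 0.002, -0.2, -0.3, 85, 85, 0, 0, 0.002, -0.2, -0.3, 100, 85, 0, 0, 0.002, -0.2, -0.3, 108.5, 85, 0, 0, 0.002, -0.2, -0.3, 108.5, 85, 0, 0, 0.002, -0.2, -0.3, 108.5, 70, 0, 0, 0.002, -0.2, -0.3, 108.5, 60, 0, 0, 0.002, -0.2, -0.3, 108.5, 56, 0, 0, 0.002, -0.2, -0.3, 108.5, 54, 0, 0, 0.002, -0.2, -0.3, 108.5, 52, 0, 0, 0.002, -0.2, -0.3, 108.5, 51, 0, 0, 0.002, -0.2, -0.3, 108.5, 51, 0, 0, 0.002, -0.2, -0.3, 108.5, 51]
  force: 20

```text
time: 5.5
position: [413.5, -305.0, 2.1]
tcp_rot: [[-0.064, 0.998, -0.0], [0.998, 0.064, -0.001], [-0.001, -0.0, -1.0]]
force: [-4.7, -0.8, 6.7]
opening: 50.9
gripper_force: 9.0
```

```bash
python3 -c "
from h import *
to(413.5,-305,40,3.7)"
```

```text
t 5.5 turn [-0.0002  0.0007 -0.0008] shift [ -0.   -0.  -37.9]
```

Call:
carry_out:
  targets: [0, 0, 0, 0, 0, -5, 51, 0, 0, 0, 0, 0, -12, 51, 0, 0, 0, 0, 0, -20, 51, 0, 0, 0, 0, 0, -30, 51, 0, 0, 0, 0, 0, -38, 51, 0, 0, 0, 0, 0, -38, 51, 0, 0, 0, 0, 0, -38, 51]

```text
time: 6.38
position: [413.7, -304.7, 39.4]
tcp_rot: [[-0.064, 0.998, -0.0], [0.998, 0.064, 0.0], [0.0, -0.0, -1.0]]
force: [-0.3, 0.1, 0.3]
opening: 51.1
gripper_force: 0.0
```

```bash
python3 -c "
from h import *
print(r.get_obs()['force'],r.get_obs()['torque'],r.get_obs()['opening'])
montage('pics/m4.png',[('side',300,170,160,90,2.8),('top',355,215,80,120,4)])"
```

```text
[-0.28410272  0.10943256  0.30853256] [ 0.00274058 -0.00284275 -0.01373673] 51.063737343490935
(480, 768, 3)
```

View pics/m4.png

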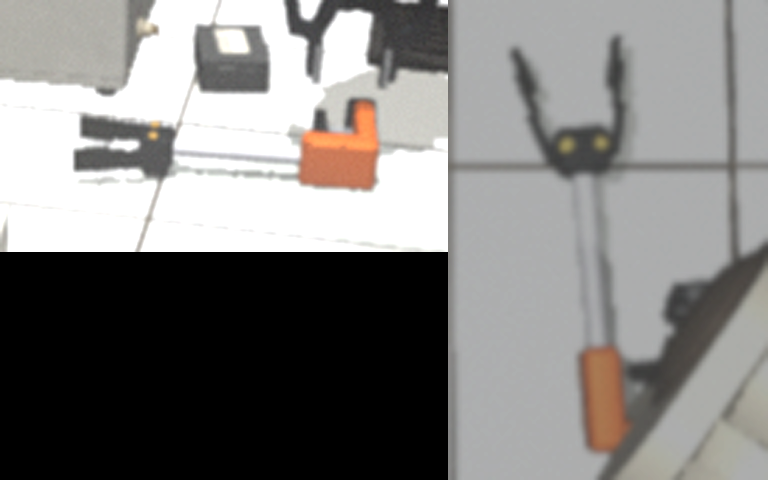

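The reacher slipped out of the grasp and stayed on the bench, about 3 mm further forward and 3 mm to the right. In tile 2 its pins are at (566,145) and (601,143). I'll regrasp lower with more squeeze and lift slowly.

```bash
python3 -c "
from h import *
f=lambda x,y:(355+(x-448+.5)/4-.5,215+(y+.5)/4-.5)
L=plane('top',f(566,145),38);R=plane('top',f(601,143),38);m=(L+R)/2
a=plane('top',f(598,345),24);b=plane('top',f(586,178),24)
print(L,R,m,np.degrees(np.arctan2(*(b-a)[[1,0]])))
for w in(3.5,4.5):
  e=np.radians(w);print(m[:2]-163*np.array([np.cos(e),np.sin(e)])-45*np.array([-np.sin(e),np.cos(e)]))
to(414.5,-307.5,-1,3.9)"
```

```text
[ 576.89036677 -242.50571601   38.        ] [ 578.10259278 -264.58006495   38.        ] [ 577.49647978 -253.54289048   38.        ] 3.3258102816906576
[ 417.54769191 -308.40986835]
[ 418.52961369 -311.1930031 ]
t 6.47 turn [-0.0005 -0.0004 -0.0041] shift [-3.   0.8 40.1]
```

Call:
carry_out:
  targets: [0, 0, 0, -3.5, 1.8, 0, 85, 0, 0, 0, -3.5, 1.8, 0, 85, 0, 0, 0, -3.5, 1.8, 20, 85, 0, 0, 0, -3.5, 1.8, 34, 85, 0, 0, 0, -3.5, 1.8, 40, 85, 0, 0, 0, -3.5, 1.8, 40, 70, 0, 0, 0, -3.5, 1.8, 40, 58, 0, 0, 0, -3.5, 1.8, 40, 53, 0, 0, 0, -3.5, 1.8, 40, 51, 0, 0, 0, -3.5, 1.8, 40, 49.5, 0, 0, 0, -3.5, 1.8, 40, 49.5, 0, 0, 0, -3.5, 1.8, 40, 49.5, 0, 0, 0, -3.5, 1.8, 40, 49.5, 0, 0, 0, -3.5, 1.8, 40, 49.5]
  force: 40

```text
time: 8.22
position: [415.5, -308.6, 0.6]
tcp_rot: [[-0.064, 0.998, -0.0], [0.998, 0.064, -0.001], [-0.001, -0.0, -1.0]]
force: [-6.3, -0.5, 8.3]
opening: 49.7
gripper_force: 9.6
```

Call:
carry_out:
  targets: [0, 0, 0, 0, 0, -1, 49.5, 0, 0, 0, 0, 0, -3, 49.5, 0, 0, 0, 0, 0, -5, 49.5, 0, 0, 0, 0, 0, -8, 49.5, 0, 0, 0, 0, 0, -8, 49.5]

```text
time: 8.85
position: [415.9, -308.1, 7.7]
tcp_rot: [[-0.064, 0.998, 0.0], [0.998, 0.064, -0.0], [-0.0, 0.0, -1.0]]
force: [-1.0, 1.2, -2.4]
opening: 49.7
gripper_force: 6.6
```

Call:
carry_out:
  targets: [0, 0, 0, 0, 0, -3, 49.5, 0, 0, 0, 0, 0, -7, 49.5, 0, 0, 0, 0, 0, -12, 49.5, 0, 0, 0, 0, 0, -12, 49.5]

```text
time: 9.35
position: [416.0, -308.3, 20.1]
tcp_rot: [[-0.064, 0.998, 0.001], [0.998, 0.064, -0.001], [-0.001, 0.001, -1.0]]
force: [0.1, -0.2, -3.2]
opening: 49.6
gripper_force: 6.5
```

```bash
python3 -c "
from h import *
o=r.get_obs();print(o['force'],o['torque'],o['opening'],o['gripper_force'])
montage('pics/m5.png',[('side',310,185,145,80,2.8),('top',355,215,80,120,4.5)])"
```

```text
[ 0.07109418 -0.19767983 -3.16611044] [-0.0132      0.14485636  0.01226768] 49.57394843375117 6.492931139655411
(540, 766, 3)
```

View pics/m5.png

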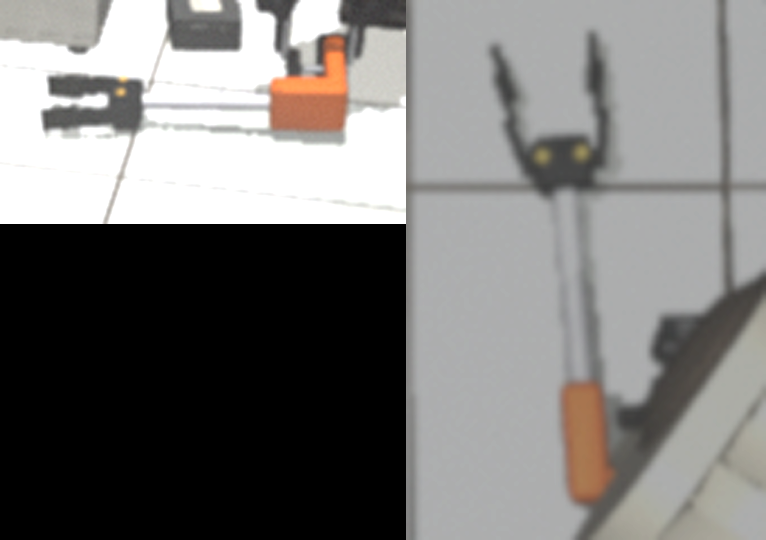

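The tool is held with its full weight of 3.2 N. The pins are at (543,156) and (582,154) in tile 2, and at (121,91) and (122,80) in the side tile. Next I'll work out where the jaws sit relative to the TCP and where to put them.

```bash
python3 -c "
from h import *
f=lambda x,y:(355+(x-406+.5)/4.5-.5,215+(y+.5)/4.5-.5)
s=lambda x,y:(310+(x+.5)/2.8-.5,185+(y+.5)/2.8-.5)
for A,B in(((121,91),(543,156)),((122,80),(582,154))): print(tri(s(*A),f(*B)))
for z in(50,58):
  L=plane('top',f(543,156),z);R=plane('top',f(582,154),z);m=(L+R)/2;print(m,np.degrees(np.arctan2(*(L-R)[[1,0]]))-90)
a=plane('top',f(582,382),43);b=plane('top',f(566,190),43);print(a,b,np.degrees(np.arctan2(*(b-a)[[1,0]])))
"
```

```text
(array([ 579.50418015, -245.05552145,   37.60233197]), np.float64(2.943088207069402))
(array([ 581.40790616, -266.91370181,   37.1663229 ]), np.float64(1.3876473576260606))
[ 580.07904775 -254.73271892   50.        ] 2.8084676682951937
[ 579.15160926 -253.99398505   58.        ] 2.8084676682951226
[ 454.61404144 -264.43229399   43.        ] [ 561.25492313 -257.04821039   43.        ] 3.96098200508667
```

The pins triangulate to z≈37, so the nose still rests on the bench while the handle is up: the light spring grip sags in pitch. The foot is meant to rest level, so I'll lower the handle and slide the tool along the bench.

Call:
carry_out:
  targets: [0, 0, 0, 0, 0, 5, 49.5, 0, 0, 0, 0, 0, 10, 49.5, 0, 0, 0, 0, 0, 15, 49.5, 0, 0, 0, 0, 0, 17.5, 49.5, 0, 0, 0, 0, 0, 17.5, 49.5]

```text
time: 10.07
position: [415.7, -308.0, 1.7]
tcp_rot: [[-0.064, 0.998, -0.0], [0.998, 0.064, 0.0], [0.0, -0.0, -1.0]]
force: [-0.4, -1.4, -1.4]
opening: 49.6
gripper_force: 7.0
```

```bash
python3 -c "
from h import *
o=r.get_obs();print(o['force'],o['torque'],o['opening'],o['gripper_force'],o['position'],o['joint_pos'])
to(420,-132.6,2.5,83)"
```

```text
[-0.42623596 -1.38297709 -1.38043087] [-0.08331215  0.02064055 -0.00187406] 49.62417375491772 6.973715722560883 [ 415.67435625 -307.97828102    1.73236341] [-3.65373351e+01  1.38336786e+00 -1.52759736e+01  7.33628705e+01
  3.44538097e-03  4.97971891e+01]
t 10.07 turn [-0.0000e+00 -4.0000e-04 -1.3846e+00] shift [174.7  15.5  -0.7]
```

Call:
carry_out:
  targets: [0, 0, -0.03, 4, 0.3, -0.5, 49.5, 0, 0, -0.09, 11, 1, -0.5, 49.5, 0, 0, -0.16, 20, 1.8, -0.5, 49.5, 0, 0, -0.24, 30, 2.7, -0.5, 49.5, 0, 0, -0.32, 40, 3.5, -0.5, 49.5, 0, 0, -0.4, 50, 4.4, -0.5, 49.5, 0, 0, -0.48, 60, 5.3, -0.5, 49.5, 0, 0, -0.56, 70, 6.2, -0.5, 49.5, 0, 0, -0.64, 80, 7.1, -0.5, 49.5, 0, 0, -0.72, 90, 8, -0.5, 49.5, 0, 0, -0.8, 100, 8.9, -0.5, 49.5, 0, 0, -0.88, 110, 9.8, -0.5, 49.5, 0, 0, -0.96, 120, 10.7, -0.5, 49.5, 0, 0, -1.04, 130, 11.6, -0.5, 49.5, 0, 0, -1.12, 140, 12.5, -0.5, 49.5, 0, 0, -1.2, 150, 13.4, -0.5, 49.5, 0, 0, -1.27, 160, 14.2, -0.5, 49.5, 0, 0, -1.33, 168, 15, -0.5, 49.5, 0, 0, -1.37, 173, 15.4, -0.5, 49.5, 0, 0, -1.385, 174.7, 15.5, -0.5, 49.5]

```text
time: 12.58
position: [420.2, -132.5, 2.6]
tcp_rot: [[-0.993, 0.12, 0.0], [0.12, 0.993, -0.0], [-0.0, -0.0, -1.0]]
force: [0.3, -1.5, -2.1]
opening: 49.6
gripper_force: 6.7
```

```bash
python3 -c "
from h import *
o=r.get_obs();print(o['force'],o['torque'],o['opening'],o['gripper_force'],o['position'])
for c in('top','side'):
  read_camera(c)
  for n in('jaw_left','jaw_right','reacher','mark'):print(c,n,[(b['box'],round(b['confidence'],2)) for b in recognise(c,n)[:2]])
montage('pics/m6.png',[('top',170,240,160,110,2.9),('side',310,240,150,145,2.2)])"
```

```text
[ 0.33206632 -1.48608    -2.11971264] [-0.03620552 -0.09693387 -0.07211486] 49.59531597898333 6.66944794356823 [ 420.17423183 -132.48345903    2.60245906]
top jaw_left [([248.6, 325.7, 19.0, 8.5], 0.43)]
top jaw_right [([256.0, 313.8, 19.6, 3.8], 0.48)]
top reacher [([253.0, 311.8, 51.5, 20.7], 0.7)]
top mark [([287.2, 271.5, 34.1, 37.3], 0.56)]
side jaw_left []
side jaw_right [([408.5, 297.1, 6.1, 7.5], 0.49)]
side reacher [([396.4, 240.0, 47.5, 75.3], 0.94)]
side mark [([362.8, 273.2, 42.6, 24.2], 0.84), ([252.2, 197.2, 39.8, 45.3], 0.5)]
(319, 794, 3)
```

View pics/m6.png

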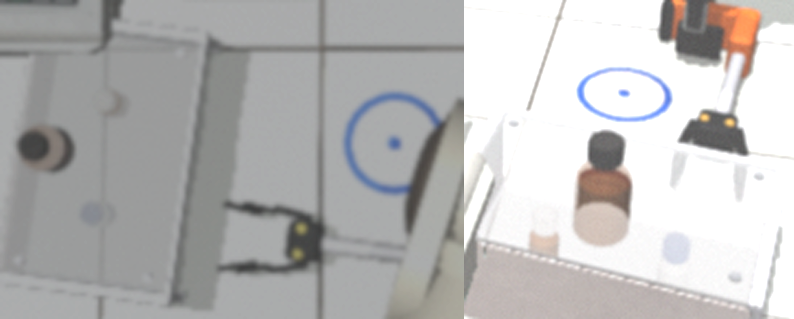

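The jaws are just outside the open front, with tips at (220,268) and (227,205) and pins at (302,228) and (296,253). The blue cap is at (92,213) and everything else is untouched. I'll measure the alignment now.

```bash
python3 -c "
from h import *
f=lambda x,y:(170+(x+.5)/2.9-.5,240+(y+.5)/2.9-.5)
s=lambda x,y:(310+(x-464+.5)/2.2-.5,240+(y+.5)/2.2-.5)
TL=plane('top',f(220,268),26);TR=plane('top',f(227,205),26);P=[plane('top',f(302,228),37),plane('top',f(296,253),37)]
S=[plane('top',f(*q),26) for q in((322,243),(400,255))]
V=plane('top',f(92,213),57);Vs,e=tri(s(677,248),f(92,213))
u=np.array([np.cos(np.radians(83)),np.sin(np.radians(83))]);l=np.array([-u[1],u[0]])
T=r.get_obs()['position'][:2]
for n,X in dict(TL=TL,TR=TR,PR=P[0],PL=P[1],S0=S[0],S1=S[1],V=V,Vs=Vs).items(): d=X[:2]-T;print(n,X.round(1),'fwd',round(d@u,1),'left',round(d@l,1))
F=[plane('top',f(*q),81) for q in((210,40),(172,303))];print(F)
"
```

```text
TL [374.  105.9  26. ] fwd 231.3 left 74.8
TR [428.3 100.6  26. ] fwd 232.7 left 20.3
PR [408.5  34.1  37. ] fwd 164.3 left 31.8
PL [387.2  39.1  37. ] fwd 166.6 left 53.6
S0 [395.7  17.7  26. ] fwd 146.4 left 42.5
S1 [385.4 -49.8  26. ] fwd 78.2 left 44.5
V [420.7 211.9  57. ] fwd 342.2 left 41.4
Vs [419.  214.   47.4] fwd 344.1 left 43.3
[array([566.32154357, 109.50635649,  81.        ]), array([345.99393712, 137.92863936,  81.        ])]
```

Call:
carry_out:
  targets: [0, 0, 0, -4, 4, 0, 49.5, 0, 0, 0, -4, 10, 0, 49.5, 0, 0, 0, -4, 18, 0, 49.5, 0, 0, 0, -4, 26, 0, 49.5, 0, 0, 0, -4, 34, 0, 49.5, 0, 0, 0, -4, 42, 0, 49.5, 0, 0, 0, -4, 50, 0, 49.5, 0, 0, 0, -4, 58, 0, 49.5, 0, 0, 0, -4, 66, 0, 49.5, 0, 0, 0, -4, 74, 0, 49.5, 0, 0, 0, -4, 81, 0, 49.5, 0, 0, 0, -4, 87, 0, 49.5, 0, 0, 0, -4, 90, 0, 49.5, 0, 0, 0, -4, 90, 0, 49.5]

```text
time: 14.92
position: [435.0, -43.7, 2.5]
tcp_rot: [[-0.993, 0.121, -0.0], [0.121, 0.993, 0.0], [0.0, 0.0, -1.0]]
force: [0.3, -0.1, -2.2]
opening: 49.4
gripper_force: 6.4
```

```bash
python3 -c "
from h import *
o=r.get_obs();print(o['force'],o['torque'],o['opening'],o['gripper_force'],o['position'])
montage('pics/m7.png',[('top',165,250,125,100,3.2),('side',340,270,120,130,3.3)])"
```

```text
[ 0.30964815 -0.09468845 -2.24032138] [ 0.04057084 -0.00123769 -0.01980185] 49.43306257007055 6.374072805047035 [434.98194926 -43.66324192   2.46857815]
(429, 796, 3)
```

View pics/m7.png

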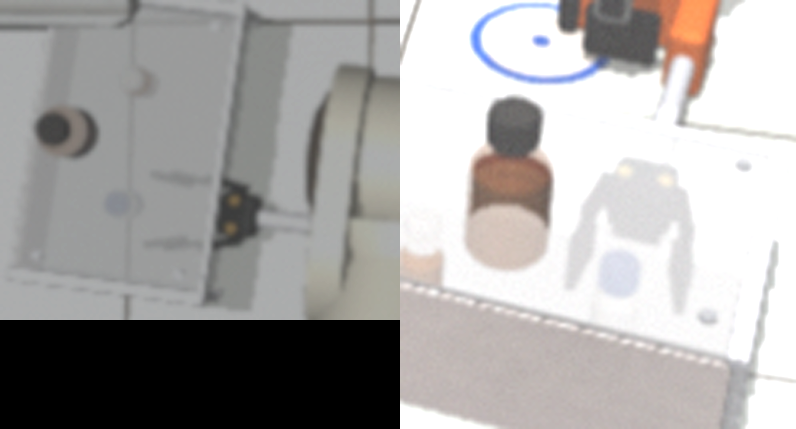

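The vial at (118,203) lies centred between the jaws, whose tips are at (150,178) and (145,243). I'll advance 30 mm.

Call:
carry_out:
  targets: [0, 0, 0, 0, 3, 0, 49.5, 0, 0, 0, 0, 8, 0, 49.5, 0, 0, 0, 0, 14, 0, 49.5, 0, 0, 0, 0, 20, 0, 49.5, 0, 0, 0, 0, 26, 0, 49.5, 0, 0, 0, 0, 30, 0, 49.5, 0, 0, 0, 0, 30, 0, 49.5, 0, 0, 0, 0, 30, 0, 48, 0, 0, 0, 0, 30, 0, 48, 0, 0, 0, 0, 30, 0, 48]
  force: 20

```text
time: 16.27
position: [438.6, -14.2, 2.5]
tcp_rot: [[-0.993, 0.122, -0.0], [0.122, 0.993, 0.0], [0.0, 0.0, -1.0]]
force: [0.1, 0.7, -1.7]
opening: 48.0
gripper_force: 6.6
```

Call:
carry_out:
  targets: [0, 0, 0, 0, 0, 0, 47, 0, 0, 0, 0, 0, 0, 46, 0, 0, 0, 0, 0, 0, 46, 0, 0, 0, 0, 0, 0, 46]

```text
time: 16.77
position: [438.7, -14.1, 2.5]
tcp_rot: [[-0.993, 0.121, 0.0], [0.121, 0.993, -0.0], [-0.0, -0.0, -1.0]]
force: [0.1, -1.2, -1.3]
opening: 46.4
gripper_force: 7.5
```

Call:
carry_out:
  targets: [0, 0, 0, 0, 0, 0, 45, 0, 0, 0, 0, 0, 0, 44, 0, 0, 0, 0, 0, 0, 44, 0, 0, 0, 0, 0, 0, 44]

```text
time: 17.27
position: [438.7, -14.1, 2.5]
tcp_rot: [[-0.993, 0.121, 0.0], [0.121, 0.993, -0.0], [-0.0, -0.0, -1.0]]
force: [-0.4, -1.1, -0.6]
opening: 44.4
gripper_force: 8.0
```

Call:
carry_out:
  targets: [0, 0, 0, 0, 0, 0, 43, 0, 0, 0, 0, 0, 0, 43, 0, 0, 0, 0, 0, 0, 43]

```text
time: 17.65
position: [438.7, -14.1, 2.5]
tcp_rot: [[-0.993, 0.122, 0.0], [0.122, 0.993, -0.0], [-0.0, -0.0, -1.0]]
force: [-0.0, -0.8, -1.1]
opening: 42.8
gripper_force: 8.1
```

Call:
carry_out:
  targets: [0, 0, 0, 0, 0, 0, 42, 0, 0, 0, 0, 0, 0, 42, 0, 0, 0, 0, 0, 0, 42]

```text
time: 18.02
position: [438.6, -14.1, 2.5]
tcp_rot: [[-0.993, 0.122, 0.0], [0.122, 0.993, -0.0], [-0.0, -0.0, -1.0]]
force: [0.8, -1.1, -1.3]
opening: 41.9
gripper_force: 8.3
```

Call:
carry_out:
  targets: [0, 0, 0, 0, 0, 0, 41, 0, 0, 0, 0, 0, 0, 41, 0, 0, 0, 0, 0, 0, 41]

```text
time: 18.4
position: [438.6, -14.1, 2.5]
tcp_rot: [[-0.993, 0.122, -0.0], [0.122, 0.993, 0.0], [0.0, 0.0, -1.0]]
force: [0.6, -0.9, -0.2]
opening: 40.8
gripper_force: 8.5
```

Call:
carry_out:
  targets: [0, 0, 0, 0, 0, 0, 40, 0, 0, 0, 0, 0, 0, 40, 0, 0, 0, 0, 0, 0, 40]

```text
time: 18.77
position: [438.7, -14.1, 2.5]
tcp_rot: [[-0.993, 0.122, 0.0], [0.122, 0.993, -0.0], [-0.0, -0.0, -1.0]]
force: [0.1, -1.8, -0.4]
opening: 40.1
gripper_force: 8.9
```

Call:
carry_out:
  targets: [0, 0, 0, 0, 0, 0, 39, 0, 0, 0, 0, 0, 0, 39, 0, 0, 0, 0, 0, 0, 39]

```text
time: 19.15
position: [438.7, -14.2, 2.6]
tcp_rot: [[-0.993, 0.122, 0.0], [0.122, 0.993, -0.0], [-0.0, -0.0, -1.0]]
force: [-0.9, -2.5, 2.7]
opening: 39.1
gripper_force: 10.6
```

Call:
carry_out:
  targets: [0, 0, 0, 0, 0, 0, 38, 0, 0, 0, 0, 0, 0, 38, 0, 0, 0, 0, 0, 0, 38]

```text
time: 19.52
position: [438.8, -14.3, 2.7]
tcp_rot: [[-0.993, 0.122, 0.0], [0.122, 0.993, -0.0], [-0.0, -0.0, -1.0]]
force: [-1.3, -4.9, 4.4]
opening: 37.9
gripper_force: 13.9
```

Call:
carry_out:
  targets: [0, 0, 0, 0, 0, 0, 37.2, 0, 0, 0, 0, 0, 0, 36.6, 0, 0, 0, 0, 0, 0, 36.6, 0, 0, 0, 0, 0, 0, 36.6]
  force: 30

```text
time: 20.02
position: [438.9, -14.4, 2.9]
tcp_rot: [[-0.993, 0.122, 0.001], [0.122, 0.993, -0.001], [-0.001, -0.0, -1.0]]
force: [-1.1, -5.3, 6.9]
opening: 36.8
gripper_force: 17.9
```

Call:
carry_out:
  targets: [0, 0, 0, 0, 0, -2, 36.6, 0, 0, 0, 0, 0, -4, 36.6, 0, 0, 0, 0, 0, -5, 36.6, 0, 0, 0, 0, 0, -5, 36.6]

```text
time: 20.52
position: [438.4, -14.0, 7.3]
tcp_rot: [[-0.993, 0.121, -0.0], [0.121, 0.993, 0.0], [0.0, 0.0, -1.0]]
force: [-0.2, 0.2, -2.7]
opening: 37.0
gripper_force: 14.5
```

Call:
carry_out:
  targets: [0, 0, 0, 0, -3, 0, 36.6, 0, 0, 0, 0, -7, 0, 36.6, 0, 0, 0, 0, -13, 0, 36.6, 0, 0, 0, 0, -20, 0, 36.6, 0, 0, 0, 0, -27, 0, 36.6, 0, 0, 0, 0, -34, 0, 36.6, 0, 0, 0, 0, -42, 0, 36.6, 0, 0, 0, 0, -50, 0, 36.6, 0, 0, 0, 0, -58, 0, 36.6, 0, 0, 0, 0, -66, 0, 36.6, 0, 0, 0, 0, -74, 0, 36.6, 0, 0, 0, 0, -82, 0, 36.6, 0, 0, 0, 0, -90, 0, 36.6, 0, 0, 0, 0, -98, 0, 36.6, 0, 0, 0, 0, -106, 0, 36.6, 0, 0, 0, 0, -113, 0, 36.6, 0, 0, 0, 0, -118, 0, 36.6, 0, 0, 0, 0, -120, 0, 36.6, 0, 0, 0, 0, -120, 0, 36.6]

```text
time: 22.9
position: [424.0, -133.3, 7.5]
tcp_rot: [[-0.993, 0.122, -0.0], [0.122, 0.993, -0.0], [-0.0, -0.0, -1.0]]
force: [-0.4, 0.5, -3.9]
opening: 36.5
gripper_force: 14.7
```

```bash
python3 -c "
from h import *
o=r.get_obs();print(o['force'],o['torque'],o['opening'],o['gripper_force'],o['position'])
for c in('top','side'):
  im=read_camera(c);cv2.imwrite('pics/out_%s.png'%c,im[:,:,::-1])
  for n in('blue_vial','mark','amber_vial','reacher'):print(c,n,[(b['box'],round(b['confidence'],2)) for b in recognise(c,n)[:2]])"
```

```text
[-0.35436336  0.50938191 -3.91087864] [-0.22807764 -0.03171305  0.01046192] 36.46169121548837 14.655495285987854 [ 424.04537128 -133.31944578    7.49158243]
top blue_vial [([290.5, 273.6, 32.4, 35.3], 0.4)]
top mark [([289.1, 274.8, 32.3, 34.2], 0.83)]Traceback (most recent call last):
  File "<string>", line 6, in <module>
    for n in('blue_vial','mark','amber_vial','reacher'):print(c,n,[(b['box'],round(b['confidence'],2)) for b in recognise(c,n)[:2]])
                                                                                                                ~~~~~~~~~^^^^^
ValueError: it knows: amber_vial_mid, blue_vial, blue_vial_mid, jaw_left, jaw_right, mark, reacher, reacher_grip, reacher_jaws, riser, spare_slide_box, spare_tip_box
```

Call:
carry_out:
  targets: [0, 0, 0, 0, 0, 0, 36, 0, 0, 0, 0, 0, 0, 35.8, 0, 0, 0, 0, 0, 0, 35.8, 0, 0, 0, 0, 0, 0, 35.8]

```text
time: 23.55
position: [424.1, -133.2, 7.5]
tcp_rot: [[-0.993, 0.122, 0.0], [0.122, 0.993, 0.0], [-0.0, 0.0, -1.0]]
force: [0.0, 0.2, -2.5]
opening: 36.1
gripper_force: 16.7
```

```bash
cat > cap.py <<'E'
from h import *
def blob(c):
    im=read_camera(c);cv2.imwrite('pics/last_%s.png'%c,im[:,:,::-1])
    hsv=cv2.cvtColor(im,cv2.COLOR_RGB2HSV)
    m=((hsv[...,0]>100)&(hsv[...,0]<130)&(hsv[...,1]>90)).astype('uint8')
    n,l,s,ce=cv2.connectedComponentsWithStats(m)
    for i in range(1,n):
        if s[i,4]>12: print(c,s[i],ce[i].round(1), plane(c,ce[i],52).round(0))
blob('top');blob('side')
o=r.get_obs();print(o['time'],o['force'],o['opening'],o['gripper_force'],o['position'])
E
python3 cap.py
```

```text
top [ 27 261  24  24 433] [ 38.6 272.5] [521. 637.  52.]
top [289 273  31  33  91] [299.8 286.6] [486. -31.  52.]
top [246 317   5   6  25] [248.  319.6] [405.  97.  52.]
side [193 213   7   4  18] [195.7 214.4] [ 942. -147.   52.]
side [362 273  42  22 126] [381.7 286.2] [476.  49.  52.]
side [416 303   9   4  28] [420.1 304.5] [403.  90.  52.]
23.65 [ 0.21714817 -0.28583108 -2.64801818] 36.21178578413905 16.632891297340393 [ 424.0229926  -133.20489216    7.46110309]
```

```bash
python3 -c "
from h import *
print(tri((420.1,304.5),(248,319.6)));to(374,-245.7,8,50)"
```

```text
(array([403.94597736,  95.98065521,  56.33960903]), np.float64(2.3926562799240383))
t 23.65 turn [ 0.000e+00 -1.000e-04  5.763e-01] shift [  36.  -117.7   -0.5]
```

Call:
carry_out:
  targets: [0, 0, 0.006, 0.4, -1.2, 0, 35.5, 0, 0, 0.023, 1.4, -4.7, -0.5, 35.5, 0, 0, 0.05, 3.1, -10.2, -0.5, 35.5, 0, 0, 0.083, 5.2, -17, -0.5, 35.5, 0, 0, 0.117, 7.3, -24, -0.5, 35.5, 0, 0, 0.151, 9.5, -31, -0.5, 35.5, 0, 0, 0.186, 11.6, -38, -0.5, 35.5, 0, 0, 0.22, 13.8, -45, -0.5, 35.5, 0, 0, 0.254, 15.9, -52, -0.5, 35.5, 0, 0, 0.289, 18, -59, -0.5, 35.5, 0, 0, 0.323, 20.2, -66, -0.5, 35.5, 0, 0, 0.357, 22.3, -73, -0.5, 35.5, 0, 0, 0.392, 24.5, -80, -0.5, 35.5, 0, 0, 0.426, 26.6, -87, -0.5, 35.5, 0, 0, 0.46, 28.8, -94, -0.5, 35.5, 0, 0, 0.495, 30.9, -101, -0.5, 35.5, 0, 0, 0.529, 33, -108, -0.5, 35.5, 0, 0, 0.556, 34.7, -113.5, -0.5, 35.5, 0, 0, 0.572, 35.7, -116.8, -0.5, 35.5, 0, 0, 0.576, 36, -117.7, -0.5, 35.5]

```text
time: 26.15
position: [373.9, -245.8, 8.0]
tcp_rot: [[-0.766, 0.643, 0.0], [0.643, 0.766, 0.0], [0.0, 0.0, -1.0]]
force: [0.7, 1.5, -3.2]
opening: 35.9
gripper_force: 17.2
```

```bash
python3 cap.py; python3 -c "
from h import *
montage('pics/m8.png',[('top',270,250,100,80,3.9),('side',345,230,85,85,4.7)])"
```

```text
top [ 27 261  24  24 434] [ 38.6 272.5] [521. 637.  52.]
top [289 273  34  33 113] [302.5 286.6] [487. -38.  52.]
top [302 285   6   6  26] [304.2 287.2] [485. -42.  52.]
side [192 213   7   4  16] [195.2 214.4] [ 943. -147.   52.]
side [380 259   8   4  21] [383.5 260.1] [483. -43.  52.]
side [362 273  42  22 127] [381.9 286.2] [475.  49.  52.]
26.25 [ 0.4694669  -0.41317899 -2.45170002] 35.67833876592291 17.445377111434937 [ 373.99411125 -245.75300386    8.00232093]
(400, 790, 3)
```

View pics/m8.png

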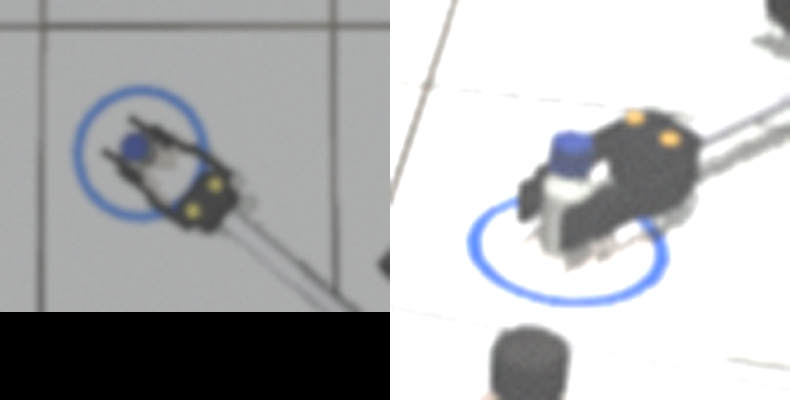

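The vial is upright in the jaws over the mark (cap at (135,147) in the top tile, mark centre at about (140,152)). I'll lower it gently.

Call:
carry_out:
  targets: [0, 0, 0, 0, 0, 1, 35.5, 0, 0, 0, 0, 0, 2, 35.5, 0, 0, 0, 0, 0, 3, 35.5, 0, 0, 0, 0, 0, 3, 35.5]

```text
time: 26.85
position: [374.1, -245.7, 5.0]
tcp_rot: [[-0.766, 0.643, 0.0], [0.643, 0.766, 0.0], [-0.0, 0.0, -1.0]]
force: [-1.1, -0.6, -2.3]
opening: 35.9
gripper_force: 18.3
```

Call:
carry_out:
  targets: [0, 0, 0, 0, 0, 0.7, 35.5, 0, 0, 0, 0, 0, 1.4, 35.5, 0, 0, 0, 0, 0, 1.4, 35.5]

```text
time: 27.22
position: [374.1, -245.7, 3.6]
tcp_rot: [[-0.766, 0.643, 0.0], [0.643, 0.766, -0.0], [-0.0, 0.0, -1.0]]
force: [-0.2, -1.5, -0.7]
opening: 35.9
gripper_force: 18.8
```

Call:
carry_out:
  targets: [0, 0, 0, 0, 0, 0.4, 35.5, 0, 0, 0, 0, 0, 0.8, 35.5, 0, 0, 0, 0, 0, 0.8, 35.5]

```text
time: 27.6
position: [374.0, -245.8, 3.1]
tcp_rot: [[-0.766, 0.643, 0.0], [0.643, 0.766, -0.0], [-0.0, -0.0, -1.0]]
force: [-3.0, -0.6, 3.2]
opening: 36.1
gripper_force: 19.5
```

Call:
carry_out:
  targets: [0, 0, 0, 0, 0, -0.5, 36.5, 0, 0, 0, 0, 0, -0.7, 37.3, 0, 0, 0, 0, 0, -0.7, 38, 0, 0, 0, 0, 0, -0.7, 38.7, 0, 0, 0, 0, 0, -0.7, 39.4, 0, 0, 0, 0, 0, -0.7, 40.2, 0, 0, 0, 0, 0, -0.7, 41, 0, 0, 0, 0, 0, -0.7, 42, 0, 0, 0, 0, 0, -0.7, 43, 0, 0, 0, 0, 0, -0.7, 44, 0, 0, 0, 0, 0, -0.7, 45, 0, 0, 0, 0, 0, -0.7, 46, 0, 0, 0, 0, 0, -0.7, 47, 0, 0, 0, 0, 0, -0.7, 48, 0, 0, 0, 0, 0, -0.7, 49, 0, 0, 0, 0, 0, -0.7, 50, 0, 0, 0, 0, 0, -0.7, 50, 0, 0, 0, 0, 0, -0.7, 50]

```text
time: 29.85
position: [374.0, -245.7, 3.5]
tcp_rot: [[-0.766, 0.643, -0.0], [0.643, 0.766, -0.0], [0.0, -0.0, -1.0]]
force: [-0.4, -0.5, -2.7]
opening: 50.0
gripper_force: 6.4
```

```bash
python3 cap.py
```

```text
top [ 27 261  24  24 430] [ 38.6 272.5] [521. 637.  52.]
top [289 273  33  33 102] [301.5 286.2] [488. -35.  52.]
top [303 285   5   5  21] [304.9 287.2] [485. -44.  52.]
top [312 290  11  15  33] [318.4 297.9] [459. -77.  52.]
side [193 213   6   4  17] [195.5 214.5] [ 942. -147.   52.]
side [381 258   7   4  22] [383.8 259.8] [482. -45.  52.]
side [362 273  42  22 129] [382.  286.2] [475.  49.  52.]
29.95 [ 0.11558302 -0.52100152 -3.30034825] 50.103114507606314 6.3968925923109055 [ 373.98945431 -245.69781984    3.47899493]
```

Call:
carry_out:
  targets: [0, 0, 0, 0, -3, 0, 50, 0, 0, 0, 0, -8, 0, 50, 0, 0, 0, 0, -14, 0, 50, 0, 0, 0, 0, -20, 0, 50, 0, 0, 0, 0, -27, 0, 50, 0, 0, 0, 0, -34, 0, 50, 0, 0, 0, 0, -41, 0, 50, 0, 0, 0, 0, -48, 0, 50, 0, 0, 0, 0, -55, 0, 50, 0, 0, 0, 0, -62, 0, 50, 0, 0, 0, 0, -70, 0, 50, 0, 0, 0, 0, -78, 0, 50, 0, 0, 0, 0, -86, 0, 50, 0, 0, 0, 0, -92, 0, 50, 0, 0, 0, 0, -95, 0, 50, 0, 0, 0, 0, -95, 0, 50]

```text
time: 31.95
position: [312.9, -318.6, 3.5]
tcp_rot: [[-0.766, 0.643, -0.0], [0.643, 0.766, -0.0], [-0.0, -0.0, -1.0]]
force: [-0.2, 0.0, -3.0]
opening: 50.1
gripper_force: 6.6
```

```bash
python3 cap.py
```

```text
top [ 27 261  24  24 432] [ 38.6 272.5] [521. 637.  52.]
top [289 273  34  33 143] [305.9 289. ] [481. -46.  52.]
top [302 285   6   5  22] [304.7 287.2] [485. -43.  52.]
side [192 213   8   4  20] [195.1 214.6] [ 943. -146.   52.]
side [381 258   6   4  19] [383.4 259.9] [483. -44.  52.]
side [362 272  42  23 141] [382.6 285.1] [474.  45.  52.]
32.05 [ 0.95993523  0.07875615 -2.56310343] 50.037766885197094 6.553104892373085 [ 313.04070762 -318.42815519    3.49725663]
```

Call:
carry_out:
  targets: [0, 0, 0, 0, 0, 1, 50, 0, 0, 0, 0, 0, 2, 50, 0, 0, 0, 0, 0, 2, 50, 0, 0, 0, 0, 0, 2, 53, 0, 0, 0, 0, 0, 2, 58, 0, 0, 0, 0, 0, 2, 70, 0, 0, 0, 0, 0, 2, 85, 0, 0, 0, 0, 0, 2, 85, 0, 0, 0, 0, 0, 2, 85, 0, 0, 0, 0, 0, -10, 85, 0, 0, 0, 0, 0, -30, 85, 0, 0, 0, 0, 0, -55, 85, 0, 0, 0, 0, 0, -85, 85, 0, 0, 0, 0, 0, -115, 85, 0, 0, 0, 0, 0, -140, 85, 0, 0, 0, 0, 0, -140, 85, 0, 0, 0, 0, 0, -140, 85]

```text
time: 34.17
position: [312.9, -318.3, 143.1]
tcp_rot: [[-0.766, 0.642, -0.0], [0.642, 0.766, 0.0], [0.0, 0.0, -1.0]]
force: [-1.0, 1.1, -0.6]
opening: 85.2
gripper_force: 0.0
```

```bash
python3 cap.py; python3 -c "
from h import *
for c in('top','side'):
  read_camera(c)
  for n in('reacher','blue_vial','mark','amber_vial_mid'):print(c,n,[(b['box'],round(b['confidence'],2)) for b in recognise(c,n)[:2]])
montage('pics/m9.png',[('top',270,250,130,130,3.4),('side',345,185,125,125,2.7)])"
```

```text
top [ 27 261  24  24 432] [ 38.6 272.6] [521. 637.  52.]
top [289 273  34  33 138] [305.9 289.1] [480. -46.  52.]
top [303 285   5   5  21] [304.9 287.2] [485. -44.  52.]
side [193 213   7   4  19] [195.7 214.5] [ 942. -147.   52.]
side [381 258   6   4  19] [383.5 259.9] [483. -44.  52.]
side [362 272  42  23 142] [382.9 284.8] [474.  44.  52.]
34.275 [-0.39990573 -0.0734182  -1.25890839] 84.66059597172833 0.0 [ 312.62296355 -318.12042761  142.59726788]
top reacher [([329.9, 303.7, 86.1, 78.0], 0.87)]
top blue_vial [([301.2, 285.5, 10.5, 10.9], 0.49)]
top mark [([288.5, 275.3, 34.8, 32.7], 0.96)]
top amber_vial_mid [([453.6, 254.4, 42.7, 28.5], 0.7)]
side reacher [([400.3, 206.5, 88.8, 62.6], 0.78), ([310.2, 290.2, 148.9, 126.7], 0.4)]
side blue_vial [([377.3, 255.5, 11.3, 31.0], 0.8)]
side mark [([360.7, 271.5, 45.8, 25.9], 0.57)]
side amber_vial_mid []
(442, 780, 3)
```

View pics/m9.png

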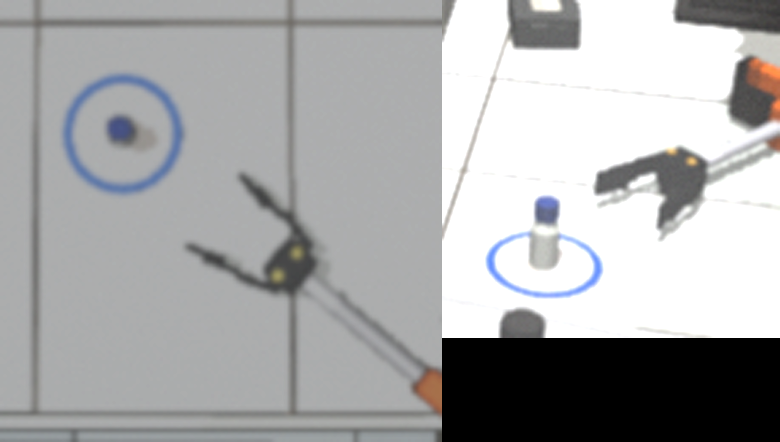

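```bash
python3 -c "
from h import *
print(plane('top',(340,371),0),plane('top',(340,376),0))
im=read_camera('top');h=cv2.cvtColor(im,cv2.COLOR_RGB2HSV)
m=((h[...,0]>5)&(h[...,0]<18)&(h[...,1]>130)&(h[...,2]>60)).astype('uint8')
n,l,s,c=cv2.connectedComponentsWithStats(m)
for i in range(1,n):
  if s[i,4]>15: print(s[i],c[i]); ys,xs=np.where(l==i); k=ys.argmax(); print('lowest',plane('top',(xs[k],ys[k]),42))
"
```

```text
[ 276.21806449 -130.76892563    0.        ] [ 263.75291822 -130.73215735    0.        ]
[393 360  23  20 189] [403.99470899 369.26455026]
lowest [ 259.67984141 -302.10936407   42.        ]
```

The vial stands upright on the mark, but the reacher's handle corner (x≈259) overhangs the bench edge (x≈270). I'll regrasp it and slide it fully onto the bench, away from the vial.

Call:
carry_out:
  targets: [0, 0, 0, 0, 0, 40, 85, 0, 0, 0, 0, 0, 80, 85, 0, 0, 0, 0, 0, 110, 85, 0, 0, 0, 0, 0, 130, 85, 0, 0, 0, 0, 0, 142, 85, 0, 0, 0, 0, 0, 142, 85, 0, 0, 0, 0, 0, 142, 70, 0, 0, 0, 0, 0, 142, 58, 0, 0, 0, 0, 0, 142, 53, 0, 0, 0, 0, 0, 142, 51, 0, 0, 0, 0, 0, 142, 49, 0, 0, 0, 0, 0, 142, 49, 0, 0, 0, 0, 0, 142, 49, 0, 0, 0, 0, 0, 141, 49, 0, 0, 0, 0, 0, 140, 49, 0, 0, 0, 0, 0, 140, 49]

```text
time: 36.92
position: [312.9, -318.2, 3.2]
tcp_rot: [[-0.766, 0.642, -0.0], [0.642, 0.766, 0.001], [0.001, 0.0, -1.0]]
force: [-0.4, -1.3, -2.4]
opening: 49.0
gripper_force: 6.9
```

```bash
python3 -c "
from h import *
to(372,-312,3.5,20)"
```

```text
t 36.92 turn [ 1.00e-04 -7.00e-04  5.24e-01] shift [-41.3  42.7  -0.3]
```

Call:
carry_out:
  targets: [0, 0, 0.02, -1.6, 1.6, 0, 49, 0, 0, 0.06, -4.7, 5, 0, 49, 0, 0, 0.1, -7.8, 8, 0, 49, 0, 0, 0.14, -11, 11.5, 0, 49, 0, 0, 0.18, -14, 14.7, 0, 49, 0, 0, 0.22, -17.2, 18, 0, 49, 0, 0, 0.26, -20.3, 21.3, 0, 49, 0, 0, 0.3, -23.5, 24.6, 0, 49, 0, 0, 0.34, -26.6, 27.9, 0, 49, 0, 0, 0.38, -29.7, 31.2, 0, 49, 0, 0, 0.42, -32.9, 34.5, 0, 49, 0, 0, 0.46, -36, 37.7, 0, 49, 0, 0, 0.49, -38.3, 40.2, 0, 49, 0, 0, 0.515, -40.3, 42, 0, 49, 0, 0, 0.524, -41, 43, 0, 49, 0, 0, 0.524, -41, 43, 1, 49, 0, 0, 0.524, -41, 43, 2, 49, 0, 0, 0.524, -41, 43, 2, 49]

```text
time: 39.17
position: [372.3, -312.1, 2.5]
tcp_rot: [[-0.342, 0.94, 0.001], [0.94, 0.342, -0.001], [-0.001, 0.001, -1.0]]
force: [-2.9, 3.0, 7.5]
opening: 48.8
gripper_force: 7.3
```

Call:
carry_out:
  targets: [0, 0, 0, 0, 0, 0, 53, 0, 0, 0, 0, 0, 0, 58, 0, 0, 0, 0, 0, 0, 70, 0, 0, 0, 0, 0, 0, 85, 0, 0, 0, 0, 0, 0, 85, 0, 0, 0, 0, 0, 0, 85, 0, 0, 0, 0, 0, -10, 85, 0, 0, 0, 0, 0, -30, 85, 0, 0, 0, 0, 0, -60, 85, 0, 0, 0, 0, 0, -100, 85, 0, 0, 0, 0, 0, -140, 85, 0, 0, 0, 0, 0, -160, 85, 0, 0, 0, 0, 0, -160, 85, 0, 0, 0, 0, 0, -160, 85, 0, 0, 0, 0, 0, -160, 85]

```text
time: 41.05
position: [371.6, -311.5, 160.4]
tcp_rot: [[-0.342, 0.94, -0.001], [0.94, 0.342, 0.001], [0.002, -0.001, -1.0]]
force: [0.7, -0.2, -0.2]
opening: 84.7
gripper_force: 0.0
```

```bash
python3 cap.py; python3 -c "
from h import *
im=read_camera('top');print('reacher',recognise('top','reacher')[:1]);h=cv2.cvtColor(im,cv2.COLOR_RGB2HSV)
m=((h[...,0]>5)&(h[...,0]<18)&(h[...,1]>130)&(h[...,2]>60)).astype('uint8')
n,l,s,c=cv2.connectedComponentsWithStats(m)
for i in range(1,n):
  if s[i,4]>15: ys,xs=np.where(l==i); k=ys.argmax(); print('lowest',s[i],plane('top',(xs[k],ys[k]),42))
read_camera('side')
print('side',recognise('side','reacher')[:1],recognise('side','blue_vial')[:1])
old=cv2.imread('pics/top0.png');new=im[:,:,::-1]
d=cv2.absdiff(old,new).max(2)[240:355,165:250];print('riser diff px',(d>30).sum(),np.argwhere(d>30)[:20].tolist())"
```

```text
top [ 27 261  24  24 432] [ 38.6 272.5] [521. 637.  52.]
top [289 273  34  33 138] [306.  288.9] [481. -47.  52.]
top [303 285   5   5  22] [305.  287.3] [485. -44.  52.]
side [193 213   7   4  15] [195.7 214.3] [ 942. -148.   52.]
side [380 258   7   4  21] [383.3 259.8] [483. -44.  52.]
side [362 272  42  23 146] [382.8 284.8] [474.  44.  52.]
41.15 [ 0.3984841   0.20462724 -1.31404822] 85.08598735406657 0.0 [ 371.72334097 -311.61627326  160.64528785]
reacher [{'box': [350.5, 248.3, 66.5, 100.3], 'confidence': 0.87}]
lowest [389 325  23  24 227] [ 335.25915238 -271.07477025   42.        ]
side [{'box': [345.0, 207.4, 113.7, 42.2], 'confidence': 0.83}] [{'box': [377.6, 259.0, 9.8, 26.8], 'confidence': 0.56}]
riser diff px 0 []
```

```bash
python3 -c "
from plant import r
print(r.job_done())"
```

```text
the job is handed in; nothing more can be done
None
```

I handed the job in at about 41 s: the blue-capped vial stands upright on the mark, released, and the reacher lies on the bench well clear of it. The pads held the vial at an estimated 3–4 N each, the amber vial and riser look unmoved, and the first grasp on the reacher slipped and was redone.

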